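Sign out the hand lens and hold it over the pressed seaweed

ROBOT

A 7-joint arm with a two-finger parallel gripper is mounted at the origin on the work surface. World frame = base frame: x ahead of the robot, y to its left, z up, the work surface at z = 0. Lengths are in m, angles in rad, forces in N, time in s.
With the tool pointing down it reaches from about 0.425 to 1.025 m from the base axis. Payload 9.4 kg.
Tool frame: the origin (TCP) lies midway between the tips of the shut fingers; the grasp point (between the pads) lies 19 mm behind it; z points along the fingers, y is the line along which they close (so a half turn about z gives the same grasp; the last joint's range is limited). The gripper opens to 93 mm and grips with 3 to 60 N. Pads are 15 mm wide; open, the fingers measure 128 mm over their backs; the gripper's body (75 mm by 188 mm) begins 65 mm behind the grasp point.
Start: joints at [1.273, 0.599, -0.003, 1.599, 0.002, 0.943, -0.08], TCP at [0.159, -0.707, 0.219] pointing down, gripper open.
Joint ranges: [-2.57, 2.57], [-0.35, 1.97], [-1.29, 1.29], [0.11, 2.56], [-1.05, 4.19], [0.11, 1.86], [-2.63, 2.63]. Speed limits (rad/s): [2.22, 2.22, 3.01, 3.01, 3.14, 3.14, 3.14].

INTERFACE

Orientations are given as a 3x3 rotation matrix whose columns are the frame's x, y, z axes.
In Python, from plant import arm, vision, ticket, finder gives the robot as it stands.
- The arm moves only by the tool hand_motion, called after ">>>" in YAML: its name, and indented under it one key for each argument. Schema: {"type":"object","properties":{"plan":{"type":"array","items":{"type":"array","prefixItems":[{"type":"array","items":{"type":"number"},"minItems":3,"maxItems":3},{"type":"array","items":{"type":"number"},"minItems":3,"maxItems":3},{"type":"number"}],"minItems":3,"maxItems":3},"minItems":1,"maxItems":12},"squeeze":{"type":"number"},"only":{"type":"string"},"quiet":{"type":"boolean"},"lines":{"type":"string"}},"required":["plan"],"additionalProperties":false}. plan is a list of rows, 1 to 12 of them, each written [[dx, dy, dz], [rx, ry, rz], opening]: dx, dy, dz in shares of 0.5 m (1.0 is 0.5 m), then a rotation vector rx, ry, rz in a scale on which 1.0 is 2 rad, then the opening from 0.0 (shut) to 1.0 (fully open); each row shifts and turns the commanded pose from where the row before left it, along the tool's axes as they then stand; what a row does not reach is not made up. A row lasts 1/10 s, in which the tool goes at most 0.05 m and 0.15 rad, less where a joint would pass 70% of its speed; a pose out of reach is approached as far as the arm can. The fingers move at their own pace and stop on an object; squeeze is the grip in N (left out, the last holds). Time passes only in rows, so rows that do not move let the fingers close. The tool returns the time, the measured TCP pose, the force, the opening and the grip force at its end. only (a regular expression) keeps the lines of the reply that match it, lines (a string "A,B") keeps lines A to B, and quiet returns only ok. A shift or turn number past 1, either way, is cut back to 1. Input that does not fit is refused with a message, and nothing moves.
- arm.get_state(): the state, without advancing time (a new reading comes with each control period).
- vision.grab_frame(name): name is "scene" or "top" or "wrist"; returns (picture, depth): 400x640x3 uint8, red, green, blue; 400x640 float32, m along the optical axis (not along the pixel's ray), 0 where there is no reading.
- vision.calibration(name): a dict with "fx", "fy", "cx", "cy" (pixels), "R" (3x3) and "t" (3): a world point X has camera coordinates R X + t. Camera axes: x right, y down, z forward; pixel columns grow to the right and rows downward; lengths in m; the calibration is good to about 2 mm. A picture is of the moment at which its call begins: read the wrist's pose just before it. calibration takes no time and is no camera call; for the wrist camera it gives the pose at the moment of the call.
- ticket.finish_job(): hands the job in; it is judged then, once.
Trained networks look in the newest picture that a camera, given by its name, has taken for a name from the list of things; names that differ only in an ending like _2 or _b are one class to them, and where a whole thing is asked for, a point or a joint stands for the part that bears it (a point fixed in the world has none). Each returns a list of dicts, best first, with "score" (0 to 1); they miss things now and then, are a little off and sometimes report something else, mostly with a low value. They report only what shows in the picture. A call takes as long as a camera call.
- finder.cut_out(camera, query): "region" (400x640 bool, what is visible of it) and "box" ([left, top, right, bottom] in pixels, round what is visible of it).
The state is a dict: "t": time; "joint_positions": joint angles; "qd": joint speeds; "joint_efforts": joint torques, N m; "tool_pos": TCP position; "orientation": TCP orientation; "ft_force": force on the tool from outside, world axes, zero at the start; "wrist_torque": the same for the moment, N m; "opening": opening from 0.0 (shut) to 1.0 (fully open); "grip_force": force on a finger pad.
Only numpy, scipy, OpenCV 4.12 (cv2) and the standard library are available. Lean on these libraries where they do the work, as an engineer would, in place of code of your own. Each camera call takes 0.05 s, during which the arm holds its last target. There are 200 camera calls.

TASK

Sign out the hand lens and look at the pressed seaweed with it: first hang the wooden tag by its eye on the peg in front of the socket that holds the hand lens, and let go of it; then draw the hand lens out of its sloping socket, turn it level and hold it steady over the middle of the seaweed, about 10 cm above it, without touching the sheet. Leave the torch and the brush in their sockets and everything else where it is, and finish while still holding the lens there.

Things in the scene. Friction and masses are not known exactly. Their poses are not given: they have to be found in the camera images.
- rack: Fixed low rack of sheet steel, 282 mm wide (y), 95 mm high, from 69 mm before (-x) to 23 mm behind its origin. Origin: on the bench under the middle socket's mouth; z up, -x the front, towards the robot. Three square-tube sockets side by side, leaning back 45 degrees, mouths at (0, y, 105 mm), y = 95 left, 0 mid, -95 right; which tool is in which changes. A tag peg sticks out before each.
- lens: Hand lens, 196 mm long, about 110 g, handle in one of the sockets, head up, leaning back. Flat grey handle 129 long, 18 wide (y), 14 thick (z); round glass in a steel rim, 66 outer diameter, 9 thick. Origin: middle of the handle's butt end; x along the handle to the head, z the glass's normal (up and to the front in the socket). Handle free from 70 mm (socket mouth) to 130 mm (rim).
- lens_centre (a point): Centre of the glass of the hand lens, 163 mm from the butt along the lens's x. In the socket it is about 170 mm above the bench and the rim's top about 200 mm.
- lens_grip (a point): Middle of the free part of the lens's handle, 100 mm from the butt; 18 mm wide across y.
- torch: Aluminium pen torch, 14 mm body, 22 mm head, 140 mm long, in another socket; origin at its butt, x towards the head. Stays where it is.
- brush: Flat brush with wooden handle 18 x 14 mm, 167 mm long, in another socket; origin at its butt, x towards the bristles. Stays where it is.
- tag: Sign-out tag: flat wooden fob, 74 mm long (x), 34 mm wide (y), 8 mm thick (z), 25 g, lying flat on the bench to the left of the rack. Origin: middle of its underside; a round eye of 20 mm goes through it near the +x end.
- tag_eye (a point): Centre of the tag's eye, 21 mm from the middle of the tag along +x and 4 mm above its underside; 16 mm from the nearer end.
- specimen (a point): Middle of the pressed seaweed on the sheet, 2 mm above the bench; z up.
- sheet: White card 210 x 148 x 1.5 mm with a branched dark red pressed seaweed about 130 mm long in its middle, lying on the bench right of the rack, fixed. Origin: middle of its underside.
- dish: Closed petri dish, 90 mm diameter, 17 mm high, loose bystander; origin at the middle of its underside.
- forceps: Steel forceps, 130 mm long, 6 mm high, lying loose, bystander; origin near its middle.
- jar: Glass jar with white lid, 68 mm diameter, 95 mm high, loose bystander; origin at the middle of its underside.
- tape: Roll of paper tape lying flat, 90 mm diameter, 24 mm high, loose bystander; origin at the middle of its underside.
- beaker: Glass beaker, 72 mm rim, 95 mm high, loose bystander; origin at the middle of its underside.
- weight: Brass block 50 x 50 x 30 mm, loose bystander; origin at the middle of its underside.
- peg_left: Steel tag peg before the rack's left socket: 6 mm thick, 42 mm long, round tip, sticking out of the front panel towards the robot and upwards at 45 degrees. Origin: its root, at rack (-69, 95, 78) mm; z runs along the peg to its tip at z = 42 mm, x points up into the rack at 45 degrees (the way the sockets run), y left. The tag slides on it freely and swings down when let go.
- seat_left (a point): Bottom of the left socket's bore, at rack (-49.5, 95, 55.5) mm, where the butt of a tool rests. The bore is 70 mm deep, 21 mm wide (y) by 16 mm, 1 to 1.5 mm play per side; from here it runs along rack (+x, +z), 45 degrees up and away from the robot, and a tool is drawn out that way.
- peg_mid: Steel tag peg before the rack's mid socket: 6 mm thick, 42 mm long, round tip, sticking out of the front panel towards the robot and upwards at 45 degrees. Origin: its root, at rack (-69, 0, 78) mm; z runs along the peg to its tip at z = 42 mm, x points up into the rack at 45 degrees (the way the sockets run), y left. The tag slides on it freely and swings down when let go.
- seat_mid (a point): Bottom of the mid socket's bore, at rack (-49.5, 0, 55.5) mm, where the butt of a tool rests. The bore is 70 mm deep, 21 mm wide (y) by 16 mm, 1 to 1.5 mm play per side; from here it runs along rack (+x, +z), 45 degrees up and away from the robot, and a tool is drawn out that way.
- peg_right: Steel tag peg before the rack's right socket: 6 mm thick, 42 mm long, round tip, sticking out of the front panel towards the robot and upwards at 45 degrees. Origin: its root, at rack (-69, -95, 78) mm; z runs along the peg to its tip at z = 42 mm, x points up into the rack at 45 degrees (the way the sockets run), y left. The tag slides on it freely and swings down when let go.
- seat_right (a point): Bottom of the right socket's bore, at rack (-49.5, -95, 55.5) mm, where the butt of a tool rests. The bore is 70 mm deep, 21 mm wide (y) by 16 mm, 1 to 1.5 mm play per side; from here it runs along rack (+x, +z), 45 degrees up and away from the robot, and a tool is drawn out that way.

How it is judged:
By the outcome, as a careful person would: the job done as asked, in the order asked, and still so for the second after the job is handed in, while the arm keeps its last pose, push and grip.
It also fails if it takes over 58 s, if anything falls off the work surface, if the arm or the gripper's body presses on something with over 40 N, if the wrist force passes 120 N, or if a joint passes its speed limit or range.

## Working session

There is one attempt and no reset: what is moved stays moved. The work goes in short steps, Python scripts to look and compute and a tool call to move; the robot and the scene stay as the last step left them, time stands still between calls to the robot, and variables do not carry over. Pictures are saved under pics/ and viewed, at most 10 in all, crops included, and the job is handed in when it is done.

```bash
ls; mkdir -p pics; cat > h.py <<'E'
import numpy as np, cv2
from plant import arm, vision, ticket, finder
def grab(c):
    p,d=vision.grab_frame(c); return p,d,vision.calibration(c)
def world(d,k,mask=None):
    v,u=np.nonzero((d>0) if mask is None else (mask&(d>0)))
    z=d[v,u]; P=np.c_[(u-k['cx'])/k['fx']*z,(v-k['cy'])/k['fy']*z,z]
    return (P-k['t'])@k['R'], np.c_[u,v]
def proj(X,k):
    c=k['R']@np.asarray(X)+k['t']; return c[0]/c[2]*k['fx']+k['cx'],c[1]/c[2]*k['fy']+k['cy']
E
python3 - <<'E'
from h import *
s=arm.get_state(); print(s['tool_pos'],s['orientation'],s['t'])
for c in ('top','scene'):
    p,d,k=grab(c); cv2.imwrite(f'pics/{c}0.png',p[:,:,::-1]); np.savez(f'{c}0.npz',p=p,d=d,**k)
    print(c,{q:np.round(k[q],3).tolist() for q in k})
    for n in ('rack','lens','torch','brush','tag','sheet','specimen','peg_left','dish','forceps','jar','tape','beaker','weight'):
        for r in finder.cut_out(c,n)[:2]:
            X,_=world(d,k,r['region'])
            print(n,round(r['score'],2),np.round(r['box']).tolist(),len(X),np.round(np.median(X,0),3) if len(X) else '',np.round(np.percentile(X,[2,98],axis=0),3).tolist() if len(X) else '')
print(arm.get_state()['t'])
E
```

```text
pics
[ 0.15863476 -0.7069303   0.21774525] [[ 9.75720054e-01  2.19020862e-01 -4.88290057e-04]
 [ 2.19021356e-01 -9.75718912e-01  1.50018039e-03]
 [-1.47863041e-04 -1.57070204e-03 -9.99998756e-01]] 0.0
top {'fx': 506.129, 'fy': 506.129, 'cx': 324.415, 'cy': 198.402, 'R': [[0.075, -0.997, 0.002], [-0.977, -0.074, -0.2], [0.2, 0.013, -0.98]], 't': [-0.082, 0.64, 1.408]}
rack 0.96 [230.0, 216.0, 333.0, 268.0] 3135 [0.511 0.073 0.067] [[0.449, -0.059, -0.001], [0.577, 0.212, 0.109]]
lens 0.57 [301.0, 187.0, 321.0, 224.0] 491 [ 0.622 -0.001  0.163] [[0.564, -0.022, 0.113], [0.649, 0.031, 0.191]]
torch 0.45 [235.0, 213.0, 248.0, 239.0] 158 [0.548 0.178 0.141] [[0.516, 0.168, 0.102], [0.572, 0.192, 0.161]]
brush 0.7 [274.0, 201.0, 285.0, 230.0] 268 [0.578 0.088 0.146] [[0.538, 0.074, 0.001], [0.608, 0.107, 0.176]]
tag 0.57 [170.0, 239.0, 194.0, 264.0] 303 [0.467 0.37  0.007] [[0.434, 0.342, -0.005], [0.5, 0.403, 0.015]]
sheet 0.61 [378.0, 206.0, 429.0, 276.0] 3348 [ 0.546 -0.283  0.001] [[0.451, -0.352, -0.006], [0.65, -0.212, 0.007]]
specimen 0.83 [379.0, 206.0, 433.0, 276.0] 3451 [ 0.547 -
[... 2602 characters left out ...]
29, 0.193]]
forceps 0.58 [253.0, 236.0, 270.0, 274.0] 262 [ 0.758 -0.215  0.004] [[0.702, -0.227, -0.003], [0.815, -0.202, 0.009]]
jar 0.55 [349.0, 241.0, 374.0, 274.0] 708 [0.771 0.081 0.09 ] [[0.704, 0.049, -0.001], [0.791, 0.116, 0.099]]
tape 0.76 [296.0, 244.0, 328.0, 272.0] 405 [ 0.751 -0.068  0.023] [[0.715, -0.108, 0.002], [0.8, -0.024, 0.028]]
beaker 0.65 [329.0, 186.0, 351.0, 203.0] 201 [ 0.626 -0.002  0.169] [[0.557, -0.023, 0.102], [0.654, 0.029, 0.193]]
beaker 0.61 [444.0, 232.0, 474.0, 265.0] 726 [0.679 0.358 0.059] [[0.654, 0.324, 0.003], [0.72, 0.388, 0.096]]
weight 0.79 [169.0, 180.0, 194.0, 200.0] 307 [ 0.576 -0.511  0.029] [[0.538, -0.541, -0.0], [0.598, -0.491, 0.035]]
1.5
```

```bash
python3 - <<'E'
import cv2
a=cv2.imread('pics/top0.png')[140:290,150:350]
cv2.imwrite('pics/v1.png',cv2.resize(a,None,fx=4,fy=4,interpolation=cv2.INTER_CUBIC))
E
```

```text
(no output)
```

View pics/v1.png

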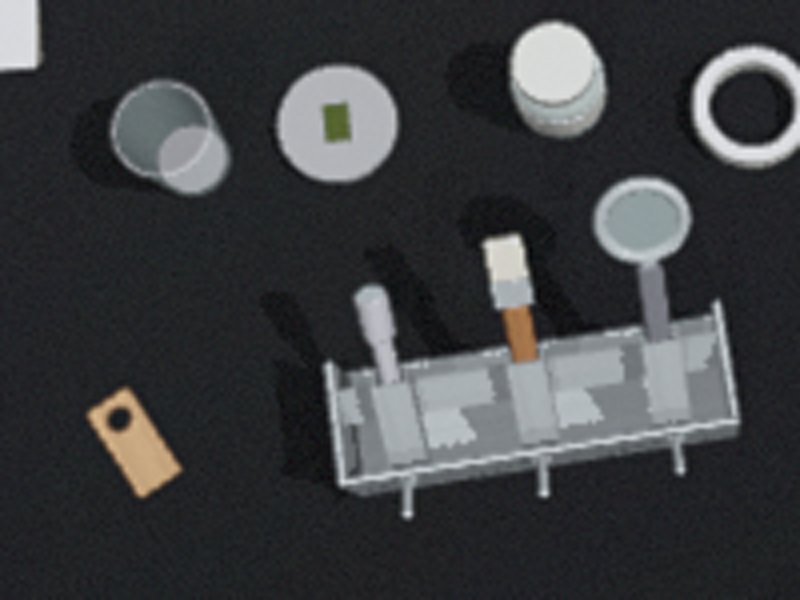

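```bash
cat >> h.py <<'E'
def ray(u,v,z,k):
    R,t=np.array(k['R']),np.array(k['t']); o=-R.T@t
    r=R.T@np.array([(u-k['cx'])/k['fx'],(v-k['cy'])/k['fy'],1]); return o+r*(z-o[2])/r[2]
E
python3 - <<'E'
from h import *
k=dict(np.load('top0.npz'))
f=lambda x,y,z: ray(150+(x-1.5)/4,140+(y-1.5)/4,z,k)
T=[f(*q,.107) for q in [(407,514),(544,493),(681,470)]]
print(np.round(T,4))
dy=T[0]-T[2]; yaw=np.arctan2(-dy[0],dy[1]); print('sep',np.linalg.norm(dy),'yaw',yaw)
c,s=np.cos(yaw),np.sin(yaw); R=np.array([[c,-s,0],[s,c,0],[0,0,1]])
print('rack', np.mean([t-R@np.array([-.0985,y,.107]) for t,y in zip(T,(.095,0,-.095))],0))
c4=[f(*q,.008) for q in [(88,412),(128,388),(182,470),(142,497)]]; e=f(119,417,.008)
m=np.mean(c4,0); print('tag c',m,'eye',e,np.linalg.norm(e-m),'yaw',np.arctan2(*(e-m)[1::-1]), 'edge yaw',np.arctan2(*(c4[1]-c4[2])[1::-1]),np.arctan2(*(c4[0]-c4[3])[1::-1]))
w=vision.calibration('wrist'); st=arm.get_state(); Rt=st['orientation']
print('cam in tool', np.round(Rt.T@(-w['R'].T@w['t']-st['tool_pos']),3), np.round(Rt.T@w['R'].T,3),w['fx'])
E
```

```text
[[ 0.4255  0.1509  0.107 ]
 [ 0.4469  0.0583  0.107 ]
 [ 0.4697 -0.0345  0.107 ]]
sep 0.19051272514613424 yaw 0.23362494155811311
rack [ 5.43179252e-01  8.10454096e-02 -1.38777878e-17]
tag c [0.46884976 0.37153598 0.008     ] eye [0.48606515 0.38567832 0.008     ] 0.022279484579933378 yaw 0.6877103648637275 edge yaw 0.6929166723913577 0.6810682994743347
cam in tool [ 0.071 -0.    -0.166] [[ 0.    -0.965 -0.263]
 [ 1.     0.     0.   ]
 [-0.    -0.263  0.965]] 343.84300341873274
```

```bash
cat > plan.py <<'E'
from h import *
from scipy.spatial.transform import Rotation as Ro
def tool(yaw,tilt):
    # tool x at heading yaw; tilt>0: tool z leans forward from straight down
    c,s=np.cos(yaw),np.sin(yaw); f=np.array([c,s,0]); up=np.array([0,0,1.])
    z=np.sin(tilt)*f-np.cos(tilt)*up; x=np.cos(tilt)*f+np.sin(tilt)*up
    return np.c_[x,np.cross(z,x),z]
def rows(p0,R0,p1,R1,n=None,v=.045,w=.14):
    rel=R0.T@R1; rv=Ro.from_matrix(rel).as_rotvec(); p=R0.T@(np.asarray(p1)-p0)
    N=n or int(max(np.ceil(np.linalg.norm(p)/v),np.ceil(np.linalg.norm(rv)/w),1))
    S=sum(Ro.from_rotvec(rv*i/N).as_matrix() for i in range(N)); d=np.linalg.solve(S,p)
    print(N,'x',*np.round(np.r_[d,rv/N],4))
def cur():
    s=arm.get_state(); return np.array(s['tool_pos']),np.array(s['orientation'])
E
python3 - <<'E'
from plan import *
p,R=cur(); A=np.array([.55,-.28,.35]); rows(p,R,A,R); rows(A,R,[.48,.38,.2],tool(.687,0))
E
```

```text
14 x 0.034 -0.0237 -0.0094 0.0 0.0 0.0
16 x 0.0137 -0.0395 0.0094 -0.0 0.0 -0.0291
```

The manual's scale: shifts go in shares of 0.5 m and turns go in shares of 2 rad. Converting my numbers, 0.04 m / 0.5 = 0.08, -0.0277 m / 0.5 = -0.0554.

>>> hand_motion:
  plan:
    - [[0.08,-0.0554,-0.022],[0,0,0],1]
    - [[0.08,-0.0554,-0.022],[0,0,0],1]
    - [[0.08,-0.0554,-0.022],[0,0,0],1]
    - [[0.08,-0.0554,-0.022],[0,0,0],1]
    - [[0.08,-0.0554,-0.022],[0,0,0],1]
    - [[0.08,-0.0554,-0.022],[0,0,0],1]
    - [[0.08,-0.0554,-0.022],[0,0,0],1]
    - [[0.08,-0.0554,-0.022],[0,0,0],1]
    - [[0.08,-0.0554,-0.022],[0,0,0],1]
    - [[0.08,-0.0554,-0.022],[0,0,0],1]
    - [[0.08,-0.0554,-0.022],[0,0,0],1]
    - [[0.08,-0.0554,-0.022],[0,0,0],1]

```text
t: 2.7
tool_pos: [0.5554, -0.2763, 0.3514]
orientation: [[0.976, 0.219, 0.0], [0.219, -0.976, -0.0], [0.0, 0.0, -1.0]]
ft_force: [0.4, -0.8, -0.1]
opening: 0.997
grip_force: 0.0
```

```bash
python3 - <<'E'
from plan import *
p,R=cur(); print(p,arm.get_state()['joint_positions']); rows(p,R,[.48,.38,.2],tool(.687,0))
E
```

```text
[ 0.55539139 -0.2763056   0.35139241] [ 0.43795416  0.35467625 -0.09544575  1.6837616   0.03726296  1.10437693
 -1.01841224]
16 x 0.0133 -0.0395 0.0095 0.0 -0.0 -0.0291
```

To row units: -0.0395 m / 0.5 = -0.079, 0.0133 m / 0.5 = 0.0266, -0.0291 rad / 2 = -0.0146.

>>> hand_motion:
  plan:
    - [[0.0266,-0.079,0.019],[0,0,-0.0146],1]
    - [[0.0266,-0.079,0.019],[0,0,-0.0146],1]
    - [[0.0266,-0.079,0.019],[0,0,-0.0146],1]
    - [[0.0266,-0.079,0.019],[0,0,-0.0146],1]
    - [[0.0266,-0.079,0.019],[0,0,-0.0146],1]
    - [[0.0266,-0.079,0.019],[0,0,-0.0146],1]
    - [[0.0266,-0.079,0.019],[0,0,-0.0146],1]
    - [[0.0266,-0.079,0.019],[0,0,-0.0146],1]
    - [[0.0266,-0.079,0.019],[0,0,-0.0146],1]
    - [[0.0266,-0.079,0.019],[0,0,-0.0146],1]
    - [[0.0266,-0.079,0.019],[0,0,-0.0146],1]
    - [[0.0266,-0.079,0.019],[0,0,-0.0146],1]
  quiet: true

```text
ok
```

>>> hand_motion:
  plan:
    - [[0.0266,-0.079,0.019],[0,0,-0.0146],1]
    - [[0.0266,-0.079,0.019],[0,0,-0.0146],1]
    - [[0.0266,-0.079,0.019],[0,0,-0.0146],1]
    - [[0.0266,-0.079,0.019],[0,0,-0.0146],1]
    - [[0,0,0],[0,0,0],1]

```text
t: 4.4
tool_pos: [0.4753, 0.3848, 0.1976]
orientation: [[0.768, 0.641, -0.002], [0.641, -0.768, 0.003], [-0.0, -0.004, -1.0]]
ft_force: [-0.7, -0.4, -0.4]
opening: 0.996
grip_force: 0.0
```

```bash
cat > tag.py <<'E'
from plan import *
def tagpose(save):
    p,d,k=grab('wrist'); cv2.imwrite(save,p[:,:,::-1])
    r=finder.cut_out('wrist','tag'); print(len(r),[round(q['score'],2) for q in r])
    m=r[0]['region'].astype(np.uint8)
    cs,_=cv2.findContours(m,cv2.RETR_EXTERNAL,cv2.CHAIN_APPROX_NONE); c=max(cs,key=cv2.contourArea)
    W=np.array([ray(*q,.008,k)[:2] for q in c[:,0]],np.float32)
    print('box',cv2.minAreaRect(W*1000))
    hsv=cv2.cvtColor(p,cv2.COLOR_RGB2HSV); x,y,w,h=cv2.boundingRect(c)
    f=np.zeros_like(m); cv2.drawContours(f,[cv2.convexHull(c)],-1,1,-1); f=cv2.erode(f,np.ones((5,5)))
    dark=((hsv[...,2]<80)&(f>0)).astype(np.uint8); n,l,st,ce=cv2.connectedComponentsWithStats(dark)
    i=1+np.argmax(st[1:,4]); print('eye px',ce[i],st[i,2:],'eye',ray(*ce[i],.006,k))
E
python3 - <<'E'
from tag import *
tagpose('pics/w1.png'); print(arm.get_state()['joint_positions'],cur()[0],arm.get_state()['t'])
E
```

```text
1 [0.97]
box ((469.5091552734375, 368.8946228027344), (76.8480224609375, 36.31797409057617), 40.642574310302734)
eye px [324.02358491 170.95754717] [ 17  16 212] eye [0.48501267 0.38168877 0.006     ]
[-0.53978193  0.50264104 -0.32540061  1.87570778  0.21650817  0.79827101
 -1.86203087] [0.47828038 0.37935617 0.19820788] 4.5
```

View pics/w1.png

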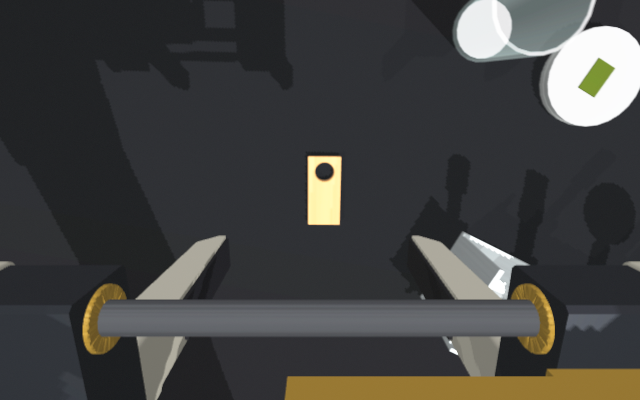

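```bash
cat > kin.py <<'E'
import numpy as np, itertools
from scipy.spatial.transform import Rotation as Ro
from scipy.optimize import least_squares
z=lambda a:Ro.from_euler('z',a).as_matrix(); y=lambda a:Ro.from_euler('y',a).as_matrix()
def fk(q,k,s):
    h,a,b,c,o,o7=k; e=np.array([0,0,1.])
    R=z(s[0]*q[0]+o)@y(q[1]); p=h*e+R@e*a; R=R@z(s[1]*q[2])@y(q[3]); p=p+R@e*b
    R=R@z(s[2]*q[4])@y(q[5]); p=p+R@e*c; return p,R@z(s[3]*q[6]+o7)
E
python3 - <<'E'
from kin import *
from plan import cur,arm
p,R=cur(); q=arm.get_state()['joint_positions']
S=[([1.273,.599,-.003,1.599,.002,.943,-.08],[.15863,-.70693,.21775]),([.43795416,.35467625,-.09544575,1.6837616,.03726296,1.10437693,-1.01841224],[.55539,-.27631,.35139]),(q,p)]
best=None
for s in itertools.product([1,-1],repeat=3):
    s=(-1,)+s
    def f(k):
        r=[]
        for qq,pp in S: P,Rr=fk(qq,k,s); r+=list(P-pp)
        r+=list((Rr-R).ravel()); return r
    for o7 in (0,1.57,-1.57,3.14):
        x=least_squares(f,[.35,.4,.4,.3,0,o7])
        if best is None or x.cost<best[0]: best=(x.cost,s,x.x)
print(best); print(np.round(np.array(f(best[2]))if 0 else 0))
np.savez('kin.npz',s=best[1],k=best[2])
k,s=best[2],best[1]
import plan
lo=np.array([-2.57,-.35,-1.29,.11,-1.05,.11,-2.63]);hi=np.array([2.57,1.97,1.29,2.56,4.19,1.86,2.63])
def ik(p1,R1):
    b=1
    for i in range(8):
        q0=np.clip(np.array(q)+(0 if i==0 else np.random.randn(7)*.5),lo+.01,hi-.01)
        x=least_squares(lambda qq:np.r_[(fk(qq,k,s)[0]-p1)*10,(fk(qq,k,s)[1]-R1).ravel()],q0,bounds=(lo,hi))
        if x.cost<b:b=x.cost;bq=x.x
    return b,bq
M=np.array([.543,.081,0]);Y=.234;c,sn=np.cos(Y),np.sin(Y);RR=np.array([[c,-sn,0],[sn,c,0],[0,0,1]])
for sp in (.05,.012):
  eye=M+RR@(np.array([-.069,-.095,.078])+sp*np.array([-1,0,1])/2**.5)
  g=eye-RR@np.array([1,0,1])/2**.5*.038
  for t in (.785,.6,.4,.2,0):
    Rt=plan.tool(Y,t); b,bq=ik(g+Rt[:,2]*.006,Rt); print(sp,t,'%.1e'%b,np.round(bq,2))
E
```

```text
(np.float64(2.2088623713420896e-05), (-1, -1, -1, 1), array([ 3.99705384,  0.6563014 ,  0.43652751,  4.06641465, -0.08512279,
       -1.07345   ]))
0
0.05 0.785 2.3e-01 [-2.57  1.55 -1.29  1.11  1.22  1.61  1.31]
0.05 0.6 9.9e-02 [-2.57  1.52 -1.29  1.24  1.21  1.58  1.41]
0.05 0.4 2.1e-02 [-2.57  1.45 -1.29  1.58  1.19  1.47  1.7 ]
0.05 0.2 3.0e-03 [-2.57  1.13 -1.29  2.52  1.28  1.02  2.51]
0.05 0 8.1e-30 [ 0.25  0.54 -0.34  2.36  0.57  0.32 -1.79]
0.012 0.785 2.3e-01 [-2.57  1.59 -1.29  1.11  1.26  1.6   1.32]
0.012 0.6 9.5e-02 [-2.57  1.56 -1.29  1.25  1.25  1.57  1.43]
0.012 0.4 2.0e-02 [-2.57  1.49 -1.29  1.59  1.24  1.47  1.72]
0.012 0.2 2.1e-03 [ 2.57  1.01 -1.1   2.56  1.45  0.73 -2.63]
0.012 0 7.4e-29 [ 0.51  0.72 -0.81  2.32  1.11  0.57 -1.19]
```

```bash
cat > ik.py <<'E'
from kin import *
import plan
Z=np.load('kin.npz');s=tuple(Z['s']);k0=Z['k']
lo=np.array([-2.57,-.35,-1.29,.11,-1.05,.11,-2.63])+.02;hi=np.array([2.57,1.97,1.29,2.56,4.19,1.86,2.63])-.02
def ik(p1,R1,k,q,n=6):
    b=9;rng=np.random.default_rng(0)
    for i in range(n):
        q0=np.clip(np.array(q)+(0 if i==0 else rng.normal(size=7)*.5),lo+.01,hi-.01)
        x=least_squares(lambda qq:np.r_[(fk(qq,k,s)[0]-p1)*10,(fk(qq,k,s)[1]-R1).ravel()],q0,bounds=(lo,hi),max_nfev=150)
        if x.cost<b:b=x.cost;bq=x.x
        if b<1e-9:break
    return b,bq
M=np.array([.543,.081,0]);Y=.234;c_,sn=np.cos(Y),np.sin(Y);RR=np.array([[c_,-sn,0],[sn,c_,0],[0,0,1]])
E
timeout 300 python3 - <<'E'
from ik import *
q=plan.arm.get_state()['joint_positions']
for h in (.25,.36):
  k=k0.copy(); d=k[3]-k[0]; k[0]=h;k[3]=h+d
  for sp in (.05,.012):
   eye=M+RR@(np.array([-.069,-.095,.078])+sp*np.array([-1,0,1])/2**.5)
   for name,uy in (('up',(-.038,0)),('side',(0,.038)),('down',(.038,0))):
    g=eye+RR@np.array([1,0,1])/2**.5*uy[0]+RR@np.array([0,1,0])*uy[1]
    for t in (.785,.5,.25):
     Rt=plan.tool(Y,t)
     if name=='side': 
        if t!=.785: continue
        Rt=Rt@z(np.pi/2)
     b,bq=ik(g+Rt[:,2]*.006,Rt,k,q); print(h,sp,name,t,'%.0e'%b,np.round(bq,2))
E
```

```text
0.25 0.05 up 0.785 2e-01 [ 0.79  0.67 -0.7   2.54  3.34  0.24  0.59]
0.25 0.05 up 0.5 3e-02 [ 0.6   0.6  -0.65  2.54  2.51  0.24  0.01]
0.25 0.05 up 0.25 4e-23 [ 0.38  0.54 -0.44  2.52  2.27  0.18 -0.15]
0.25 0.05 side 0.785 1e-01 [ 0.65  0.59 -0.78  2.54  2.75  0.27  1.82]
0.25 0.05 down 0.785 5e-02 [ 0.85  0.66 -1.02  2.54  2.55  0.41 -0.  ]
0.25 0.05 down 0.5 1e-18 [ 0.64  0.54 -0.81  2.54  2.46  0.37  0.05]
0.25 0.05 down 0.25 9e-20 [ 0.43  0.46 -0.56  2.37  0.93  0.22 -1.43]
0.25 0.012 up 0.785 1e-01 [ 0.72  0.76 -0.68  2.54  3.16  0.37  0.41]
0.25 0.012 up 0.5 2e-02 [ 0.57  0.7  -0.69  2.54  2.52  0.39  0.04]
0.25 0.012 up 0.25 7e-25 [ 0.38  0.63 -0.5   2.49  2.21  0.26 -0.18]
0.25 0.012 side 0.785 1e-01 [ 0.69  0.77 -0.95  2.54  2.45  0.49  1.53]
0.25 0.012 down 0.785 4e-02 [ 0.61  0.65 -0.67  2.54  3.07  0.48  0.49]
0.25 0.012 down 0.5 3e-21 [ 0.58  0.63 -0.79  2.51  2.45  0.44  0.03]
0.25 0.012 down 0.25 6e-20 [ 0.36  0.53 -0.51  2.34  1.15  0.2  -1.21]
0.36 0.05 up 0.785 2e-01 [ 1.15  0.87 -0.91  2.54  2.9   0.14 -0.12]
0.36 0.05 up 0.5 6e-02 [ 0.71  0.61 -0.69  2.54  2.27 
[... 153 characters left out ...]
.36 0.05 down 0.785 1e-01 [ 1.05  0.72 -1.06  2.54  2.39  0.25 -0.32]
0.36 0.05 down 0.5 1e-02 [ 0.72  0.53 -0.82  2.54  2.26  0.25 -0.21]
0.36 0.05 down 0.25 1e-21 [ 0.36  0.43 -0.43  2.42  0.86  0.13 -1.53]
0.36 0.012 up 0.785 2e-01 [ 1.    0.89 -0.74  2.54  3.41  0.26  0.37]
0.36 0.012 up 0.5 5e-02 [ 0.66  0.71 -0.7   2.54  2.42  0.3  -0.14]
0.36 0.012 up 0.25 5e-05 [ 0.39  0.63 -0.47  2.54  2.41  0.28 -0.01]
0.36 0.012 side 0.785 2e-01 [ 0.93  0.89 -1.11  2.54  2.16  0.43  1.07]
0.36 0.012 down 0.785 1e-01 [ 0.91  0.75 -0.91  2.54  2.77  0.33  0.04]
0.36 0.012 down 0.5 7e-03 [ 0.64  0.62 -0.78  2.54  2.41  0.37 -0.04]
0.36 0.012 down 0.25 7e-22 [ 0.32  0.5  -0.42  2.4   1.29  0.13 -1.09]
```

```bash
python3 - <<'E'
from plan import *
p,R=cur(); g=np.array([.4536,.3557,.006]); T=tool(.692,-.45); pre=g-T[:,2]*.06
rows(p,R,pre,T); rows(pre,T,g,T,n=3); print(pre)
E
```

```text
4 x 0.0039 0.0006 0.0347 -0.0002 -0.1123 -0.0009
3 x -0.0 -0.0 0.02 0.0 0.0 0.0
[0.47369466 0.37235253 0.06002683]
```

To row units: 0.0347 m / 0.5 = 0.0694, 0.0039 m / 0.5 = 0.0078, -0.1123 rad / 2 = -0.0562.

>>> hand_motion:
  plan:
    - [[0.0078,0.0012,0.0694],[0,-0.0562,-0.0005],0.7]
    - [[0.0078,0.0012,0.0694],[0,-0.0562,-0.0005],0.7]
    - [[0.0078,0.0012,0.0694],[0,-0.0562,-0.0005],0.7]
    - [[0.0078,0.0012,0.0694],[0,-0.0562,-0.0005],0.7]
    - [[0,0,0],[0,0,0],0.7]
    - [[0,0,0],[0,0,0],0.7]
  squeeze: 20

```text
t: 5.1
tool_pos: [0.475, 0.3706, 0.0597]
orientation: [[0.696, 0.635, -0.336], [0.572, -0.773, -0.275], [-0.434, -0.0, -0.901]]
ft_force: [0.5, 0.4, -0.7]
opening: 0.7
grip_force: 0.0
```

```bash
python3 - <<'E'
from plan import *
p,R=cur(); g=np.array([.4536,.3557,.006]); T=tool(.692,-.45)
rows(p,R,g,T,n=3)
E
```

```text
3 x -0.0 -0.0007 0.0199 -0.0007 -0.0003 -0.0011
```

To row units: 0.02 m / 0.5 = 0.04, -0.0007 m / 0.5 = -0.0014, -0.001 rad / 2 = -0.0005.

>>> hand_motion:
  plan:
    - [[0,-0.0014,0.04],[0,0,-0.0005],0.7]
    - [[0,-0.0014,0.04],[0,0,-0.0005],0.7]
    - [[0,-0.0014,0.04],[0,0,-0.0005],0.7]
    - [[0,0,0],[0,0,0],0.7]
    - [[0,0,0],[0,0,0],0.7]
    - [[0,0,0],[0,0,0],0.2]
    - [[0,0,0],[0,0,0],0.2]
    - [[0,0,0],[0,0,0],0.2]
    - [[0,0,0],[0,0,0],0.2]
    - [[0,0,0],[0,0,0],0.2]
  squeeze: 20

```text
t: 6.1
tool_pos: [0.453, 0.357, 0.0063]
orientation: [[0.693, 0.639, -0.335], [0.576, -0.77, -0.276], [-0.434, -0.002, -0.901]]
ft_force: [1.1, 0.1, 1.9]
opening: 0.36
grip_force: 20.0
```

```bash
python3 - <<'E'
from tag import *
tagpose('pics/w2.png')
p,R=cur(); print(p,R[:,2])
E
```

```text
1 [0.93]
box ((469.72467041015625, 372.5843505859375), (81.38167572021484, 34.89958190917969), 41.222434997558594)
eye px [317.73552426 182.46948357] [ 39  24 639] eye [0.48609287 0.38588042 0.006     ]
[0.45304666 0.35700649 0.00629482] [-0.33537925 -0.27580083 -0.90080778]
```

View pics/w2.png

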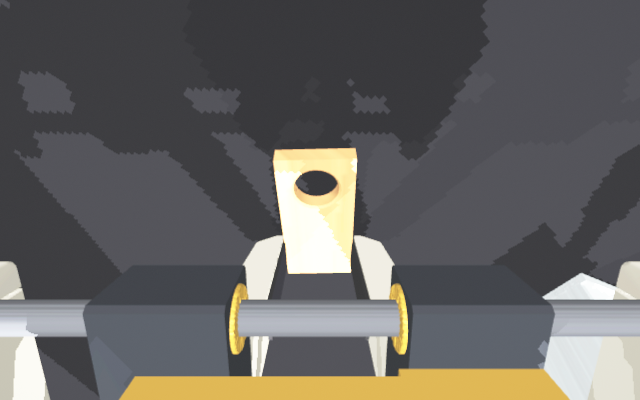

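```bash
cat > peg.py <<'E'
from ik import *
from plan import *
eyeT=np.array([[0.693,0.639,-0.335],[0.576,-0.77,-0.276],[-0.434,-0.002,-0.901]]).T@np.array([.0323,.0268,-.0023])
def target(s,tilt=.05,yaw=Y,du=0,dy=0):
    Rt=tool(yaw,tilt); e=M+RR@(np.array([-.069,-.095+dy,.078])+s*np.array([-1,0,1])/2**.5+du*np.array([1,0,1])/2**.5)
    return e-Rt@eyeT, Rt, e
E
python3 - <<'E'
from peg import *
print(eyeT); p,R=cur(); P1,T,e=target(.065); print(P1,e)
up=p+[0,0,.2]; rows(p,R,up,R,n=5); H=P1+[0,0,.1]; rows(up,R,H,T); rows(H,T,P1,T,n=3)
q=arm.get_state()['joint_positions']
for h in(.3,.4):
  k=k0.copy(); d=k[3]-k[0]; k[0]=h;k[3]=h+d
  for P in (H,P1,target(.02)[0]): b,bq=ik(P,T,k,q); print(h,'%.0e'%b,np.round(bq,2))
E
```

```text
[ 3.88189e-02  8.30000e-06 -1.61450e-02]
[ 0.41626807 -0.04686173  0.10589698] [ 0.45319884 -0.0380672   0.12396194]
5 x -0.0174 -0.0001 -0.036 0.0 0.0 0.0
10 x -0.0218 0.0343 0.0057 0.009 0.0491 0.0455
3 x -0.0017 0.0 0.0333 0.0 0.0 0.0
0.3 1e-19 [ 0.35  0.26 -0.39  2.31  0.16  0.55 -2.23]
0.3 4e-30 [ 0.16  0.44 -0.17  2.42  0.23  0.24 -2.18]
0.3 4e-29 [ 0.22  0.54 -0.29  2.38  0.62  0.23 -1.75]
0.4 6e-27 [ 0.38  0.26 -0.42  2.32  0.17  0.55 -2.22]
0.4 8e-21 [ 0.27  0.45 -0.31  2.43  0.47  0.26 -1.92]
0.4 8e-20 [ 0.27  0.55 -0.37  2.39  0.77  0.25 -1.6 ]
```

To row units: -0.036 m / 0.5 = -0.072, -0.0174 m / 0.5 = -0.0348.

>>> hand_motion:
  plan:
    - [[-0.0348,0,-0.072],[0,0,0],0.2]
    - [[-0.0348,0,-0.072],[0,0,0],0.2]
    - [[-0.0348,0,-0.072],[0,0,0],0.2]
    - [[-0.0348,0,-0.072],[0,0,0],0.2]
    - [[-0.0348,0,-0.072],[0,0,0],0.2]

```text
t: 6.7
tool_pos: [0.4528, 0.3562, 0.2075]
orientation: [[0.692, 0.639, -0.336], [0.576, -0.77, -0.276], [-0.435, -0.002, -0.901]]
ft_force: [1.2, 1.1, -0.1]
opening: 0.36
grip_force: 19.9
```

>>> hand_motion:
  plan:
    - [[-0.0436,0.0686,0.0114],[0.0045,0.0246,0.0228],0.2]
    - [[-0.0436,0.0686,0.0114],[0.0045,0.0246,0.0228],0.2]
    - [[-0.0436,0.0686,0.0114],[0.0045,0.0246,0.0228],0.2]
    - [[-0.0436,0.0686,0.0114],[0.0045,0.0246,0.0228],0.2]
    - [[-0.0436,0.0686,0.0114],[0.0045,0.0246,0.0228],0.2]
    - [[-0.0436,0.0686,0.0114],[0.0045,0.0246,0.0228],0.2]
    - [[-0.0436,0.0686,0.0114],[0.0045,0.0246,0.0228],0.2]
    - [[-0.0436,0.0686,0.0114],[0.0045,0.0246,0.0228],0.2]
    - [[-0.0436,0.0686,0.0114],[0.0045,0.0246,0.0228],0.2]
    - [[-0.0436,0.0686,0.0114],[0.0045,0.0246,0.0228],0.2]
    - [[0,0,0],[0,0,0],0.2]

```text
t: 7.8
tool_pos: [0.4127, -0.053, 0.2047]
orientation: [[0.974, 0.222, 0.047], [0.221, -0.975, 0.01], [0.048, 0.001, -0.999]]
ft_force: [0.7, 0.8, -0.5]
opening: 0.357
grip_force: 19.9
```

```bash
python3 - <<'E'
from peg import *
p,R=cur(); P1,T,e=target(.065); print(P1,arm.get_state()['joint_positions']); rows(p,R,P1,T)
E
```

```text
[ 0.41626807 -0.04686173  0.10589698] [ 0.14599161  0.24330685 -0.17894274  2.31012409  0.0660127   0.54583366
 -1.42963613]
3 x 0.0 -0.0017 0.033 0.0004 0.0007 -0.0035
```

To row units: 0.033 m / 0.5 = 0.066, -0.0017 m / 0.5 = -0.0034, -0.0035 rad / 2 = -0.0018.

>>> hand_motion:
  plan:
    - [[0,-0.0034,0.066],[0,0.0004,-0.0018],0.2]
    - [[0,-0.0034,0.066],[0,0.0004,-0.0018],0.2]
    - [[0,-0.0034,0.066],[0,0.0004,-0.0018],0.2]
    - [[0,0,0],[0,0,0],0.2]
    - [[0,0,0],[0,0,0],0.2]

```text
t: 8.3
tool_pos: [0.4201, -0.0411, 0.1064]
orientation: [[0.969, 0.243, 0.049], [0.242, -0.97, 0.012], [0.05, -0.0, -0.999]]
ft_force: [-0.4, 0.8, -0.8]
opening: 0.359
grip_force: 19.9
```

```bash
python3 - <<'E'
from peg import *
p,R=cur(); P1,T,e=target(.065); print(P1,p)
a,d,k=grab('wrist'); cv2.imwrite('pics/w3.png',a[:,:,::-1]); s=arm.get_state()
np.savez('w3.npz',a=a,d=d,p=p,Ro=R,**k)
print('pred eye',proj(p+R@eyeT,k))
for q in (0,.042): print('pred peg',q,proj(M+RR@(np.array([-.069,-.095,.078])+q*np.array([-1,0,1])/2**.5),k))
E
```

```text
[ 0.41626807 -0.04686173  0.10589698] [ 0.42011977 -0.041054    0.10641874]
pred eye (np.float64(317.7465593981158), np.float64(182.51358671096193))
pred peg 0 (np.float64(327.9095140782404), np.float64(96.48662353309618))
pred peg 0.042 (np.float64(328.5993543195258), np.float64(154.56936614338792))
```

View pics/w3.png

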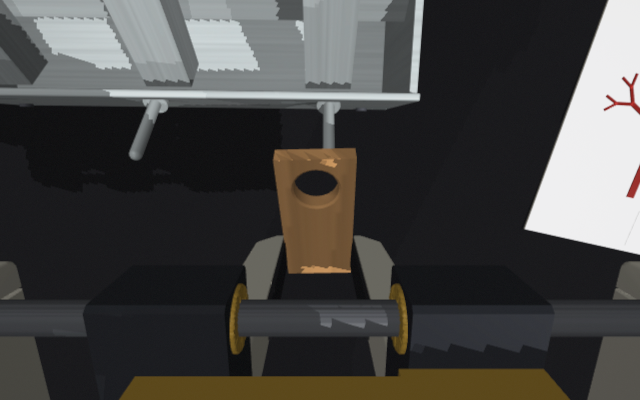

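```bash
python3 - <<'E'
from peg import *
k=dict(np.load('w3.npz'));d=k['d']
pg=lambda y,q:M+RR@(np.array([-.069,y,.078])+q*np.array([-1,0,1])/2**.5)
for q in (0,.042): print('mid',proj(pg(0,q),k),(k['R']@pg(0,q)+k['t'])[2])
print('right .02',proj(pg(-.095,.02),k),(k['R']@pg(-.095,.02)+k['t'])[2])
a=k['a']; cv2.imwrite('pics/w3c.png',cv2.resize(a[85:205,110:360,::-1],None,fx=3,fy=3,interpolation=cv2.INTER_CUBIC))
for (u,v) in [(136,153),(138,150),(146,130),(155,108),(329,108),(329,120),(329,135),(329,145),(300,98),(200,96)]:
  z_=d[v,u]; print((u,v),z_,(np.array([(u-k['cx'])/k['fx']*z_,(v-k['cy'])/k['fy']*z_,z_])-k['t'])@k['R'])
E
```

```text
mid (np.float64(156.5834088634283), np.float64(94.51419565093065)) 0.19063207113608235
mid (np.float64(134.0819808061637), np.float64(152.43184788493048)) 0.16790298185872146
right .02 (np.float64(328.2162942754889), np.float64(122.31671312241315)) 0.18010331503738042
(136, 153) 0.16545813 [0.44744885 0.05593019 0.11022061]
(138, 150) 0.16702482 [0.44875003 0.05610839 0.10833443]
(146, 130) 0.17482463 [0.45787962 0.05840402 0.09831143]
(155, 108) 0.18282783 [0.46908045 0.0603949  0.08766112]
(329, 108) 0.18367097 [ 0.49156957 -0.02937723  0.086862  ]
(329, 120) 0.17883512 [ 0.48536942 -0.03076595  0.09318786]
(329, 135) 0.17252856 [ 0.47807347 -0.03237968  0.10126102]
(329, 145) 0.16909797 [ 0.47346561 -0.03341717  0.10579546]
(300, 98) 0.17376634 [ 0.49222777 -0.01377857  0.09602599]
(200, 96) 0.17344287 [0.48092863 0.03537396 0.09610893]
```

View pics/w3c.png

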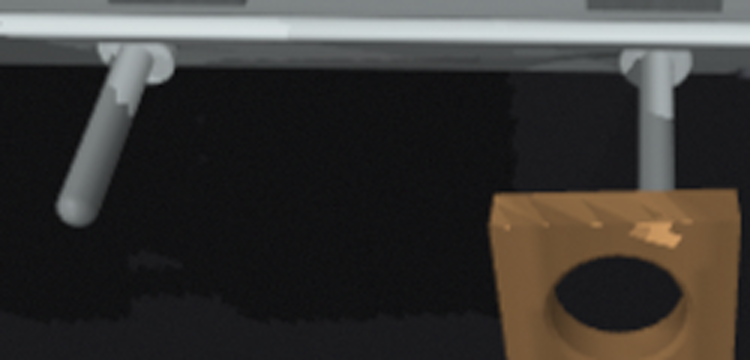

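```bash
sed -i 's/^eyeT=/M=M+RR@np.array([-.0012,0,0])\neyeT=/' peg.py; python3 - <<'E'
from peg import *
p,R=cur(); a,T,e=target(.058);b,_,_=target(.03); print(a-p); rows(p,R,a,T,n=3); rows(a,T,b,T,n=5)
E
```

```text
[-0.0006989  -0.00474204 -0.00622163]
3 x -0.0007 0.0015 0.002 -0.0 -0.0007 0.0036
5 x 0.0038 0.0 0.0042 0.0 0.0 0.0
```

The manual's scale: shifts go in shares of 0.5 m and turns go in shares of 2 rad. Converting my numbers, 0.002 m / 0.5 = 0.004, 0.0015 m / 0.5 = 0.003, 0.0036 rad / 2 = 0.0018.

>>> hand_motion:
  plan:
    - [[-0.0014,0.003,0.004],[0,-0.0004,0.0018],0.2]
    - [[-0.0014,0.003,0.004],[0,-0.0004,0.0018],0.2]
    - [[-0.0014,0.003,0.004],[0,-0.0004,0.0018],0.2]
    - [[0,0,0],[0,0,0],0.2]
    - [[0,0,0],[0,0,0],0.2]
    - [[0,0,0],[0,0,0],0.2]

```text
t: 8.95
tool_pos: [0.4197, -0.0464, 0.1004]
orientation: [[0.972, 0.231, 0.049], [0.231, -0.973, 0.012], [0.05, -0.0, -0.999]]
ft_force: [0.3, 0.4, -0.5]
opening: 0.357
grip_force: 19.9
```

```bash
python3 - <<'E'
from peg import *
p,R=cur(); a,T,e=target(.058);b,_,_=target(.03); print(a-p); rows(p,R,b,T,n=5)
E
```

```text
[0.00021392 0.00042621 0.00053936]
5 x 0.0038 -0.0001 0.004 -0.0 -0.0 -0.0002
```

To row units: 0.004 m / 0.5 = 0.008, 0.0038 m / 0.5 = 0.0076.

>>> hand_motion:
  plan:
    - [[0.0076,0,0.008],[0,0,0],0.2]
    - [[0.0076,0,0.008],[0,0,0],0.2]
    - [[0.0076,0,0.008],[0,0,0],0.2]
    - [[0.0076,0,0.008],[0,0,0],0.2]
    - [[0.0076,0,0.008],[0,0,0],0.2]
    - [[0,0,0],[0,0,0],0.2]
    - [[0,0,0],[0,0,0],0.2]

```text
t: 9.65
tool_pos: [0.4389, -0.0417, 0.0811]
orientation: [[0.972, 0.231, 0.048], [0.231, -0.973, 0.012], [0.049, -0.0, -0.999]]
ft_force: [0.1, -0.7, -0.0]
opening: 0.353
grip_force: 19.9
```

```bash
python3 - <<'E'
from peg import *
p,R=cur(); b,T,_=target(.03); print(b-p)
a,d,k=grab('wrist'); cv2.imwrite('pics/w4.png',cv2.resize(a[85:285,200:440,::-1],None,fx=2.5,fy=2.5))
rows(p,R,target(.016)[0],T,n=3)
E
```

```text
[2.46777647e-04 3.08591482e-04 7.96023351e-05]
3 x 0.0032 -0.0001 0.0034 -0.0001 0.0002 -0.0002
```

View pics/w4.png

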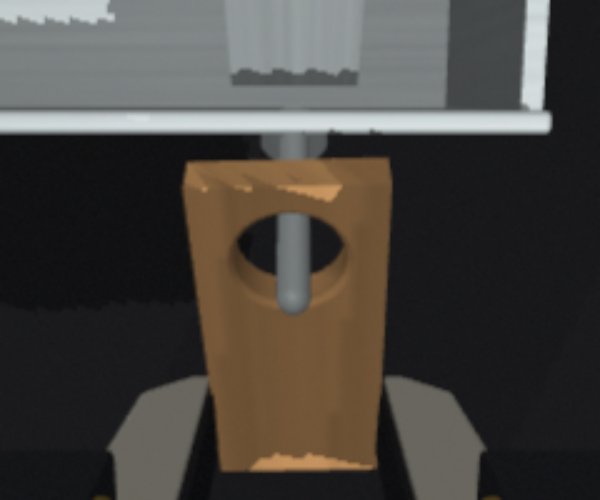

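To row units: 0.0034 m / 0.5 = 0.0068, 0.0032 m / 0.5 = 0.0064.

>>> hand_motion:
  plan:
    - [[0.0064,0,0.0068],[0,0,0],0.2]
    - [[0.0064,0,0.0068],[0,0,0],0.2]
    - [[0.0064,0,0.0068],[0,0,0],0.2]
    - [[0,0,0],[0,0,0],0.2]
    - [[0,0,0],[0,0,0],0.75]
    - [[0,0,0],[0,0,0],0.75]
    - [[0,0,0],[0,0,0],0.75]
    - [[0,0,0],[0,0,0],0.75]
    - [[0,0,0],[0,0,0],0.75]
    - [[0,0,0],[0,0,0],0.75]

```text
t: 10.7
tool_pos: [0.449, -0.0394, 0.0716]
orientation: [[0.972, 0.231, 0.049], [0.231, -0.973, 0.012], [0.05, -0.0, -0.999]]
ft_force: [-0.1, 0.4, -0.1]
opening: 0.751
grip_force: 0.0
```

>>> hand_motion:
  plan:
    - [[0,0,-0.04],[0,0,0],0.75]
    - [[0,0,-0.06],[0,0,0],0.75]
    - [[0,0,-0.08],[0,0,0],0.75]
    - [[0,0,-0.08],[0,0,0],0.75]
    - [[0,0,-0.08],[0,0,0],0.75]
    - [[0,0,0],[0,0,0],0.75]
    - [[0,0,0],[0,0,0],0.75]

```text
t: 11.4
tool_pos: [0.4409, -0.0416, 0.2421]
orientation: [[0.972, 0.231, 0.051], [0.23, -0.973, 0.011], [0.052, 0.001, -0.999]]
ft_force: [0.1, 0.4, 0.7]
opening: 0.749
grip_force: 0.0
```

```bash
python3 - <<'E'
from peg import *
a,d,k=grab('wrist'); cv2.imwrite('pics/w5.png',a[:,:,::-1])
for n in ('tag','lens','brush'):
  for r in finder.cut_out('wrist',n):
    X,_=world(d,k,r['region']); print(n,r['score'],r['box'],np.round(np.median(X,0),3),np.round(np.percentile(X,[2,98],axis=0),3).tolist())
E
```

```text
tag 0.52 [296.1, 133.7, 331.7, 145.0] [ 0.49  -0.028  0.094] [[0.484, -0.044, 0.093], [0.496, -0.012, 0.096]]
lens 0.67 [305.5, 0.0, 328.0, 58.2] [ 0.573 -0.009  0.123] [[0.557, -0.02, 0.107], [0.587, 0.001, 0.137]]
brush 0.84 [179.1, 1.3, 215.2, 56.7] [0.552 0.081 0.123] [[0.535, 0.072, 0.012], [0.568, 0.107, 0.138]]
```

View pics/w5.png

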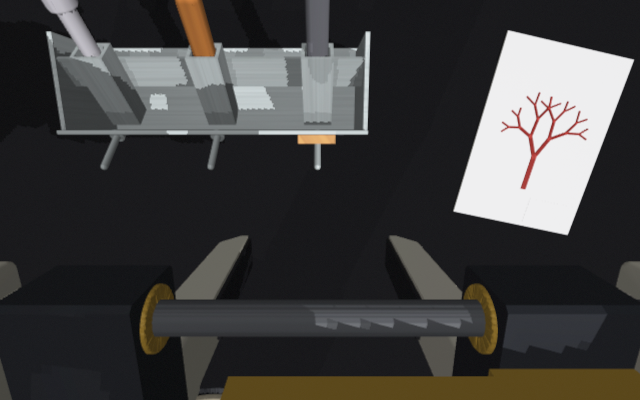

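```bash
cat > lens.py <<'E'
from peg import *
g=M+RR@np.array([.0233,-.095,.1283]); T=tool(Y,.35); G=g+T[:,2]*.012; pre=G-T[:,2]*.09
U=RR@np.array([1,0,1])/2**.5
E
python3 - <<'E'
from lens import *
p,R=cur(); print(g,G,pre); rows(p,R,pre,T); rows(pre,T,G,T,n=5)
st=dict(np.load('top0.npz')); q=arm.get_state()['joint_positions']
for h in(.25,.4):
  k=k0.copy(); d=k[3]-k[0]; k[0]=h;k[3]=h+d
  for P,t in ((pre,T),(G,T),(G+U*.09,T),(np.array([.49,-.265,.09]),tool(-.3,-.435))): b,bq=ik(P,t,k,q); print(h,'%.0e'%b,np.round(bq,2))
# sheet centre
d=st['d']; r=None
hsv=cv2.cvtColor(st['p'],cv2.COLOR_RGB2HSV); m=(hsv[...,2]>150).astype(np.uint8); m[:,:370]=0;m[:200]=0;m[285:]=0;m[:,440:]=0
c=max(cv2.findContours(m,0,1)[0],key=cv2.contourArea)
print(cv2.minAreaRect(np.array([ray(*x,.0015,st)[:2] for x in c[:,0]],np.float32)*1000))
red=(hsv[...,1]>90)&((hsv[...,0]<12)|(hsv[...,0]>168))&(cv2.drawContours(np.zeros_like(m),[cv2.convexHull(c)],-1,1,-1)>0)
v,u=np.nonzero(red); W=np.array([ray(a,b,.002,st)[:2] for a,b in zip(u,v)],np.float32)*1000; print(cv2.minAreaRect(W),W.mean(0))
E
```

```text
[ 0.58652539 -0.0062866   0.1283    ] [ 0.59052802 -0.00533251  0.11702753] [ 0.56050827 -0.01248821  0.20157107]
3 x 0.0391 -0.0001 0.0189 -0.0002 0.1008 -0.0002
5 x 0.0 0.0 0.018 0.0 0.0 0.0
0.25 8e-31 [ 0.28  0.36 -0.38  2.23  0.17  0.24 -2.18]
0.25 1e-22 [ 0.27  0.54 -0.42  2.25  1.2   0.13 -1.15]
0.25 2e-29 [ 0.25  0.5  -0.45  2.06  0.46  0.31 -1.86]
0.25 3e-18 [ 0.44  0.74 -0.11  1.8   0.15  1.05 -2.09]
0.4 2e-28 [ 0.37  0.33 -0.44  2.34  0.21  0.17 -2.16]
0.4 2e-27 [ 0.34  0.54 -0.47  2.36  1.89  0.15 -0.48]
0.4 4e-26 [ 0.21  0.45 -0.33  2.18  0.27  0.21 -2.07]
0.4 2e-21 [ 0.45  0.81 -0.16  1.64  0.17  1.13 -2.06]
((549.495849609375, -283.07464599609375), (210.36546325683594, 148.75587463378906), 1.3839415311813354)
((533.7313842773438, -278.5008239746094), (22.795190811157227, 43.860816955566406), 76.62910461425781) [ 529.6978  -283.66702]
```

```bash
sed -i 's/tool(Y,.35)/tool(Y,.2)/' lens.py; python3 - <<'E'
from lens import *
p,R=cur(); print(G,pre); rows(p,R,pre,T); rows(pre,T,G,T,n=5)
E
```

```text
[ 0.58884444 -0.00573382  0.1165392 ] [ 0.5714515  -0.00987971  0.20474519]
4 x 0.0327 -0.0 0.0123 -0.0002 0.0381 -0.0001
5 x 0.0 -0.0 0.018 0.0 0.0 0.0
```

To row units: 0.0327 m / 0.5 = 0.0654, 0.0123 m / 0.5 = 0.0246, 0.0381 rad / 2 = 0.0191.

>>> hand_motion:
  plan:
    - [[0.0654,0,0.0246],[0,0.0191,0],0.5]
    - [[0.0654,0,0.0246],[0,0.0191,0],0.5]
    - [[0.0654,0,0.0246],[0,0.0191,0],0.5]
    - [[0.0654,0,0.0246],[0,0.0191,0],0.5]
    - [[0,0,0],[0,0,0],0.5]
    - [[0,0,0],[0,0,0],0.5]
    - [[0,0,0],[0,0,0],0.5]

```text
t: 12.3
tool_pos: [0.5709, -0.0104, 0.2058]
orientation: [[0.954, 0.231, 0.193], [0.226, -0.973, 0.046], [0.199, -0.0, -0.98]]
ft_force: [-0.1, -0.1, -0.2]
opening: 0.498
grip_force: 0.0
```

```bash
python3 - <<'E'
from lens import *
p,R=cur(); rows(p,R,G,T,n=6)
a,d,k=grab('wrist'); cv2.imwrite('pics/w6.png',a[:,:,::-1])
print('pred g',proj(g,k))
E
```

```text
6 x 0.0001 -0.0001 0.0152 -0.0 -0.0 -0.0002
pred g (np.float64(317.5998803153145), np.float64(205.9660111530116))
```

View pics/w6.png

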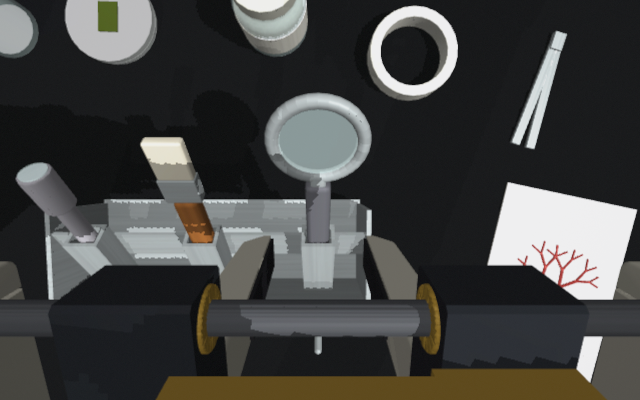

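To row units: 0.0152 m / 0.5 = 0.0304.

>>> hand_motion:
  plan:
    - [[0,0,0.0304],[0,0,0],0.5]
    - [[0,0,0.0304],[0,0,0],0.5]
    - [[0,0,0.0304],[0,0,0],0.5]
    - [[0,0,0.0304],[0,0,0],0.5]
    - [[0,0,0.0304],[0,0,0],0.5]
    - [[0,0,0.0304],[0,0,0],0.5]
    - [[0,0,0],[0,0,0],0.5]
    - [[0,0,0],[0,0,0],0.5]
    - [[0,0,0],[0,0,0],0.05]
    - [[0,0,0],[0,0,0],0.05]
    - [[0,0,0],[0,0,0],0.05]
    - [[0,0,0],[0,0,0],0.05]
  squeeze: 35

```text
t: 13.55
tool_pos: [0.5901, -0.006, 0.1176]
orientation: [[0.953, 0.231, 0.196], [0.226, -0.973, 0.047], [0.202, -0.0, -0.979]]
ft_force: [0.2, 1.5, -0.2]
opening: 0.202
grip_force: 0.8
```

>>> hand_motion:
  plan:
    - [[0,0,0],[0,0,0],0.05]
    - [[0,0,0],[0,0,0],0.05]

```text
t: 13.75
tool_pos: [0.5902, -0.0059, 0.1175]
orientation: [[0.953, 0.231, 0.196], [0.226, -0.973, 0.047], [0.202, -0.0, -0.979]]
ft_force: [-0.6, 0.2, 5.4]
opening: 0.188
grip_force: 35.0
```

```bash
python3 - <<'E'
from lens import *
p,R=cur(); print(p-G); rows(p,R,p+U*.1,R,n=12)
E
```

```text
[ 0.0013292  -0.00018975  0.00092338]
12 x 0.007 -0.0 -0.0046 0.0 0.0 0.0
```

To row units: 0.007 m / 0.5 = 0.014, -0.0046 m / 0.5 = -0.0092.

>>> hand_motion:
  plan:
    - [[0.014,0,-0.0092],[0,0,0],0.05]
    - [[0.014,0,-0.0092],[0,0,0],0.05]
    - [[0.014,0,-0.0092],[0,0,0],0.05]
    - [[0.014,0,-0.0092],[0,0,0],0.05]

```text
t: 14.15
tool_pos: [0.6139, -0.0002, 0.1415]
orientation: [[0.953, 0.231, 0.196], [0.226, -0.973, 0.047], [0.201, -0.0, -0.979]]
ft_force: [0.5, -0.8, -0.5]
opening: 0.191
grip_force: 35.0
```

>>> hand_motion:
  plan:
    - [[0.014,0,-0.0092],[0,0,0],0.05]
    - [[0.014,0,-0.0092],[0,0,0],0.05]
    - [[0.014,0,-0.0092],[0,0,0],0.05]
    - [[0.014,0,-0.0092],[0,0,0],0.05]
    - [[0.014,0,-0.0092],[0,0,0],0.05]
    - [[0.014,0,-0.0092],[0,0,0],0.05]
    - [[0.014,0,-0.0092],[0,0,0],0.05]
    - [[0.014,0,-0.0092],[0,0,0],0.05]
    - [[0,0,0],[0,0,0],0.05]
    - [[0,0,0],[0,0,0],0.05]
    - [[0,0,0],[0,0,0],0.05]

```text
t: 15.25
tool_pos: [0.6588, 0.0104, 0.1878]
orientation: [[0.953, 0.231, 0.195], [0.226, -0.973, 0.046], [0.2, -0.0, -0.98]]
ft_force: [-0.3, -0.0, -1.8]
opening: 0.189
grip_force: 35.0
```

```bash
python3 - <<'E'
from lens import *
p,R=cur()
a,d,k=grab('wrist'); cv2.imwrite('pics/w7.png',a[:,:,::-1]); np.savez('w7.npz',a=a,d=d,p=p,Ro=R,**k)
for n in ('lens','tag'):
  for r in finder.cut_out('wrist',n): print(n,r['score'],r['box'])
E
```

```text
lens 0.6 [226.7, 83.7, 409.1, 352.2]
lens 0.42 [515.9, 112.9, 575.0, 232.9]
```

View pics/w7.png

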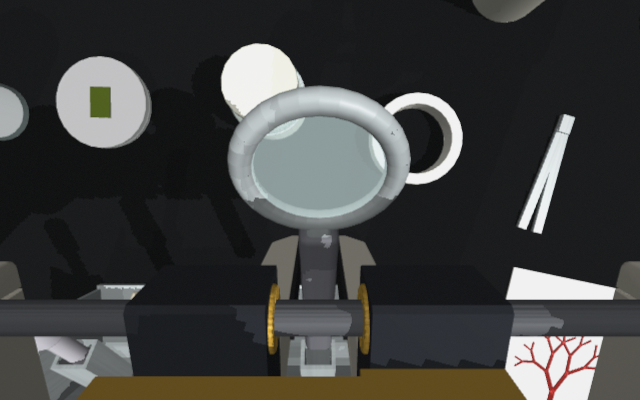

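```bash
cat > lp.py <<'E'
from lens import *
def lensfit(d,k,p,R):
    m=np.zeros(d.shape,bool); m[60:225,200:440]=True
    X,_=world(d,k,m); L=(X-p)@R                  # tool frame
    L=L[(np.abs(L[:,1])<.045)&(L[:,0]>.02)&(L[:,2]<0.03)&(L[:,2]>-.13)]
    for i in range(8):
        c=L.mean(0); n=np.linalg.svd(L-c,full_matrices=False)[2][2]; r=(L-c)@n; L=L[np.abs(r)<max(2*r.std(),.002)]
    if n[2]>0: n=-n
    lo,hi=np.percentile(L,[.5,99.5],axis=0); print(len(L),'std',r.std(),'n',n,'range',lo,hi)
    x=np.cross(np.cross(n,[1,0,0]),n); x/=np.linalg.norm(x); y=np.cross(n,x)
    A=np.c_[(L-c)@x,(L-c)@y]; (cx,cy),rad=cv2.minEnclosingCircle(A.astype(np.float32)); C=c+x*cx+y*cy
    print('centre tool',C,'rad',rad); return C,n
E
python3 - <<'E'
from lp import *
k=dict(np.load('w7.npz')); p,R=k['p'],k['Ro']
lensfit(k['d'],k,p,R)
ex=R.T@U; en=R.T@(RR@np.array([-1,0,1])/2**.5); print('expected n',en,'centre',ex*.06+np.array([0,0,-.012]))
E
```

```text
18531 std 0.0009516432295678424 n [-5.36250950e-01  5.43602623e-04 -8.44058424e-01] range [ 0.02520175 -0.03065072 -0.06133055] [ 0.0755612   0.03093735 -0.03069867]
centre tool [ 0.04842936  0.00028975 -0.04429862] rad 0.032889224588871
expected n [-5.51164809e-01  4.71065226e-04 -8.34396268e-01] centre [ 5.00637569e-02 -4.38219868e-05 -4.50699006e-02]
```

```bash
python3 - <<'E'
from lp import *
C=np.array([.0484,.0003,-.0443])-.003*np.array([-.536,0,-.844]); p,R=cur(); F=tool(-.25,-.566)
E=np.array([.5495,-.283,.102])-F@C; H=E+[0,0,.16]; p2=p+[0,0,.08]; print(E,F)
rows(p,R,p2,R,n=2); rows(p2,R,H,F,n=11); rows(H,F,E,F,n=6)
q=arm.get_state()['joint_positions']
for h in(.25,.4):
  k=k0.copy(); d=k[3]-k[0]; k[0]=h;k[3]=h+d
  for P in (H,E): b,bq=ik(P,F,k,q); print(h,'%.0e'%b,np.round(bq,2))
E
```

```text
[ 0.48697482 -0.26672508  0.0935629 ] [[ 8.17813206e-01 -2.47403959e-01 -5.19589108e-01]
 [-2.08821995e-01 -9.68912422e-01  1.32672881e-01]
 [-5.36260137e-01  1.38777878e-17 -8.44052762e-01]]
2 x 0.008 -0.0 -0.0392 0.0 0.0 0.0
11 x -0.0163 0.0253 0.0029 0.0081 -0.0684 0.0443
6 x 0.0143 -0.0 0.0225 0.0 0.0 0.0
0.25 4e-21 [ 0.39  0.61 -0.05  1.61  0.12  1.48 -2.2 ]
0.25 1e-25 [ 0.43  0.79 -0.12  1.72  0.18  1.21 -2.11]
0.4 2e-30 [ 0.37  0.73 -0.06  1.42  0.12  1.55 -2.18]
0.4 2e-26 [ 0.39  0.89 -0.09  1.52  0.16  1.3  -2.13]
```

To row units: -0.0392 m / 0.5 = -0.0784, 0.008 m / 0.5 = 0.016.

>>> hand_motion:
  plan:
    - [[0.016,0,-0.0784],[0,0,0],0.05]
    - [[0.016,0,-0.0784],[0,0,0],0.05]
  quiet: true

```text
ok
```

>>> hand_motion:
  plan:
    - [[-0.0326,0.0506,0.0058],[0.0041,-0.0342,0.0222],0.05]
    - [[-0.0326,0.0506,0.0058],[0.0041,-0.0342,0.0222],0.05]
    - [[-0.0326,0.0506,0.0058],[0.0041,-0.0342,0.0222],0.05]
    - [[-0.0326,0.0506,0.0058],[0.0041,-0.0342,0.0222],0.05]
    - [[-0.0326,0.0506,0.0058],[0.0041,-0.0342,0.0222],0.05]
    - [[-0.0326,0.0506,0.0058],[0.0041,-0.0342,0.0222],0.05]
    - [[-0.0326,0.0506,0.0058],[0.0041,-0.0342,0.0222],0.05]
    - [[-0.0326,0.0506,0.0058],[0.0041,-0.0342,0.0222],0.05]
    - [[-0.0326,0.0506,0.0058],[0.0041,-0.0342,0.0222],0.05]
    - [[-0.0326,0.0506,0.0058],[0.0041,-0.0342,0.0222],0.05]
    - [[-0.0326,0.0506,0.0058],[0.0041,-0.0342,0.0222],0.05]
    - [[0,0,0],[0,0,0],0.05]

```text
t: 16.8
tool_pos: [0.4846, -0.271, 0.2535]
orientation: [[0.814, -0.254, -0.522], [-0.216, -0.967, 0.134], [-0.539, 0.004, -0.842]]
ft_force: [0.6, -0.4, -1.4]
opening: 0.187
grip_force: 35.0
```

```bash
python3 - <<'E'
from lp import *
p,R=cur(); a,d,k=grab('wrist'); C,n=lensfit(d,k,p,R); print('n world',R@n,'C world',p+R@C)
Cc=C-.003*n; F=tool(-.25,-np.arctan2(-n[0],-n[2])); E=np.array([.5495,-.283,.102])-F@Cc; rows(p,R,E,F,n=6)
E
```

```text
18617 std 0.0009559823202904233 n [-0.53830887  0.00167254 -0.84274597] range [ 0.02607577 -0.03228166 -0.06070458] [ 0.07652704  0.02914499 -0.02976982]
centre tool [ 0.04956614 -0.00165773 -0.04358522] rad 0.032819509506225586
n world [0.00114058 0.00164379 0.999998  ] C world [ 0.54814798 -0.28592479  0.26348345]
6 x 0.0143 -0.0005 0.0222 -0.0001 0.0001 -0.0012
```

To row units: 0.0222 m / 0.5 = 0.0444, 0.0143 m / 0.5 = 0.0286, -0.001 rad / 2 = -0.0005.

>>> hand_motion:
  plan:
    - [[0.0286,-0.001,0.0444],[0,0,-0.0005],0.05]
    - [[0.0286,-0.001,0.0444],[0,0,-0.0005],0.05]
    - [[0.0286,-0.001,0.0444],[0,0,-0.0005],0.05]
    - [[0.0286,-0.001,0.0444],[0,0,-0.0005],0.05]
    - [[0.0286,-0.001,0.0444],[0,0,-0.0005],0.05]
    - [[0.0286,-0.001,0.0444],[0,0,-0.0005],0.05]
    - [[0,0,0],[0,0,0],0.05]
    - [[0,0,0],[0,0,0],0.05]
    - [[0,0,0],[0,0,0],0.05]
    - [[0,0,0],[0,0,0],0.05]
    - [[0,0,0],[0,0,0],0.05]

```text
t: 17.95
tool_pos: [0.4893, -0.2645, 0.0968]
orientation: [[0.821, -0.243, -0.517], [-0.204, -0.97, 0.132], [-0.534, -0.003, -0.846]]
ft_force: [-0.5, -0.3, -1.6]
opening: 0.187
grip_force: 35.0
```

```bash
python3 - <<'E'
from lp import *
p,R=cur(); a,d,k=grab('wrist'); C,n=lensfit(d,k,p,R); print('n world',R@n,'C world',p+R@(C-.003*n))
a,d,k=grab('top'); cv2.imwrite('pics/t2.png',cv2.resize(a[140:300,150:450,::-1],None,fx=2.6,fy=2.6))
for nm in('tag','torch','brush'):
  for r in finder.cut_out('top',nm)[:1]:
    X,_=world(d,k,r['region']); print(nm,r['score'],np.round(np.median(X,0),3))
E
```

```text
18530 std 0.0009492466704879046 n [-5.35935487e-01 -5.17489300e-04 -8.44258779e-01] range [ 0.0254246  -0.02968711 -0.05965473] [ 0.07594665  0.03170565 -0.02899059]
centre tool [ 0.04873108  0.00088143 -0.04254789] rad 0.03293685242533684
n world [-0.00284621 -0.0017623   0.9999944 ] C world [ 0.55111345 -0.28087521  0.1037788 ]
torch 0.69 [ 0.49  -0.028  0.093]
brush 0.47 [0.578 0.088 0.148]
```

View pics/t2.png

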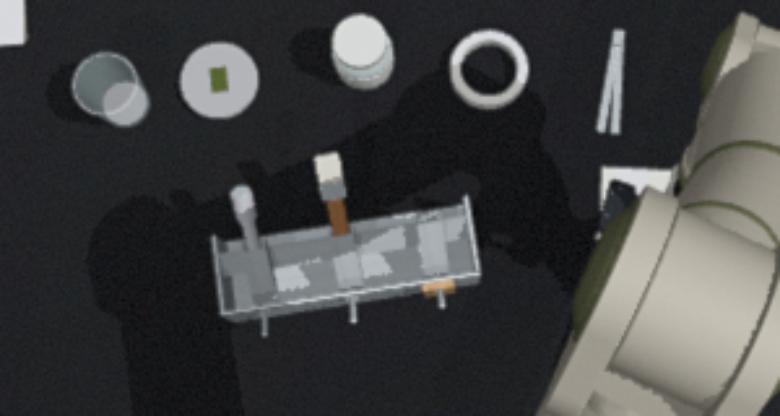

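>>> hand_motion:
  plan:
    - [[0,0,0],[0,0,0],0.05]
    - [[0,0,0],[0,0,0],0.05]
    - [[0,0,0],[0,0,0],0.05]

```text
t: 18.5
tool_pos: [0.4888, -0.2643, 0.0957]
orientation: [[0.82, -0.243, -0.519], [-0.203, -0.97, 0.133], [-0.536, -0.003, -0.844]]
ft_force: [-0.7, -0.4, -1.2]
opening: 0.192
grip_force: 35.0
```

```bash
python3 -c "
from plant import ticket; print(ticket.finish_job())"
```

```text
the job is handed in; nothing more can be done
None
```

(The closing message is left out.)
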